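# Make up the palm ratchet with the red socket

### The job

The palm ratchet is standing on its rim: with a light push tip it over where it is, without picking it up, so that it lies flat on its back with the square drive pointing up. Then take the red socket off the rack and push it onto the drive until it clicks fully home, and let go. Leave the other sockets in the rack and everything else on the bench where it is.

Things in the scene. Friction and masses are not known exactly. Their poses are not given: they have to be found in the camera images.
- ratchet: Palm ratchet: black fluted disc 66 mm across, 18 mm thick, 240 g; eight flat-topped lobes 14 mm wide, one at +x. Origin: centre of the flat back; +z points out of the drive face. It starts balanced on a lobe, z level, origin 33 mm up, rim top at 66 mm. Leaned 15 degrees it tips: pushed near the top of its drive face it falls on its back, the other way it ends propped on the drive.
- drive_seat (a point): Foot of the square drive: top of the ratchet's round dark 24 mm boss, on its axis, 20 mm from the back, 2 mm above the drive face; axes as the ratchet's. The underside of a socket that is fully home is here. A red reversing lever 10 x 15 mm, 4 mm high, lies on the drive face at +y, 14 to 29 mm from the axis.
- drive_tip (a point): Free end of the ratchet's steel square drive, on its axis, 11 mm from drive_seat; axes as the ratchet's. The drive is 9.5 x 9.5 mm, its end bevelled by 1.6 mm, its sides along the ratchet's x and y. At the start it sticks out sideways, 33 mm above the bench.
- drive_ball (a joint): Spring ball in the +x side of the square drive, 6 mm above drive_seat: 0 = out (stands out 2 mm), 0.0028 m = pushed in. It holds a socket merely set on the drive about 6 mm short of home; a straight push of 5 to 12 N takes the socket past it, then it springs out into the socket's dimple and the socket drops home. Too small a motion to read well.
- socket_red: Socket with a red sleeve, 24 mm across, 40 mm tall, 85 g. Origin: centre of its underside, z up. Square hole in the underside, 10.2 mm wide, 13 mm deep, bevelled mouth, ball dimple in all four sides; hole sides along the body's x and y (any quarter turn fits). It starts square hole down on a stud of the rack, sides lined up with the rack's, open hexagon up.
- socket_blue: Bystander in the rack: socket with a blue sleeve, 23 mm across, 40 mm tall, origin at the centre of its underside.
- socket_yellow: Bystander in the rack: socket with a yellow sleeve, 22 mm across, 40 mm tall, origin at the centre of its underside.
- rack: Fixed black socket rack with grey ends, 36 mm (its x) by 186 mm (its y), 12 mm high. Origin: centre of its underside. Four grey square studs, 8.4 mm wide, 8 mm high, at y = -66, -22, 22, 66 mm, sides along the rack's x and y; three carry sockets, whose undersides rest on the rack's top, 12 mm above the bench; they lift straight off.
- phone: Bystander: phone lying on the bench, 150 x 73 x 8.5 mm, origin at the centre of its underside.
- screwdriver: Bystander: screwdriver, 190 mm long, lying on the bench.
- mouse: Bystander: black computer mouse, 108 x 62 x 34 mm.
- servo: Bystander: black servo motor with a white horn disc, 54 x 20 x 43 mm.
- printed_gripper: Bystander: red printed robot gripper with a black base, about 145 x 105 x 20 mm, lying flat.
- robot_wheel: Bystander: small robot wheel lying flat, 68 mm across, 29 mm high.

How it is judged:
On the way, in this order (a step that is already met when the one before it is completed fails the run):
1. the ratchet lies flat on its back, drive up, at rest (angle between ratchet's own z axis and vertical below 0.08 rad and height (world z) of ratchet below 0.004 m and linear speed of ratchet below 0.03 m/s), for 0.2 s.
2. the red socket is clicked fully home on the square drive (z of socket_red in the frame of drive_seat between -0.003 and 0.0015 m and horizontal distance between socket_red and drive_seat below 0.003 m and angle between the z axis of socket_red and the z axis of ratchet, either way round below 0.08 rad and value of joint drive_ball below 0.0006 m), for 0.2 s.
At the end, for the whole second after the job is handed in: The ratchet lies flat on its back on the bench with the drive up (within 0.08 rad), and the red socket stands upright on the drive, its underside within 1.5 mm of the boss, centred within 3 mm, with the spring ball out in the socket's dimple (joint under 0.6 mm); both are at rest (angle between each of ratchet, socket_red's own z axis and vertical below 0.08 rad and height (world z) of ratchet below 0.004 m and z of socket_red in the frame of drive_seat between -0.003 and 0.0015 m and horizontal distance between socket_red and drive_seat below 0.003 m and value of joint drive_ball below 0.0006 m and linear speed of each of ratchet, socket_red below 0.02 m/s); the robot touches nothing.
It fails at once if the ratchet is picked up off the bench (height (world z) of ratchet above 0.05 m).
It fails at once if the ratchet is shoved hard by the robot (over 20 N) instead of lightly pushed (contact force between any of the fingers, the arm and ratchet above 20 N).
It fails at once if the ratchet is tipped or pushed more than 12 cm away from where it stood (distance of ratchet from where it was at the start of the episode above 0.12 m).
It fails at once if another socket is moved in or out of the rack (over 15 mm) (distance of any of socket_blue, socket_yellow from where it was at the start of the episode above 0.015 m).
It fails at once if something else on the bench is moved by more than 20 mm (distance of any of phone, screwdriver, mouse, servo, printed_gripper, robot_wheel from where it was at the start of the episode above 0.02 m).
It also fails if it takes over 56 s, if anything falls off the work surface, if the arm or the gripper's body presses on something with over 40 N, if the wrist force passes 120 N, or if a joint passes its speed limit or range.

### The arm

A 7-joint arm with a two-finger parallel gripper is mounted at the origin on the work surface. World frame = base frame: x ahead of the robot, y to its left, z up, the work surface at z = 0. Lengths are in m, angles in rad, forces in N, time in s.
With the tool pointing down it reaches from about 0.35 to 0.9 m from the base axis. Payload 8.1 kg.
Tool frame: the origin (TCP) lies at the very end of the fingers, on their centre line; the grasp point (between the pads) lies 19 mm behind it; z points along the fingers, y is the line along which they close (so a half turn about z gives the same grasp; the last joint's range is limited). The gripper opens to 85 mm and grips with 20 to 120 N. Pads are 22 mm wide; open, the fingers measure 114 mm over their backs; the gripper's body (76 mm by 85 mm) begins 54 mm behind the grasp point. The pads swing forward as they close: fully open they stand 13 mm farther back than shut.
Start: joints at [-1.272, 0.434, 0.025, 1.573, -0.012, 1.134, -0.075], TCP at [0.244, 0.575, 0.231] pointing down, gripper open.
Joint ranges: [-2.62, 2.62], [-0.44, 2.09], [-1.27, 1.32], [0.08, 2.57], [-1.32, 4.46], [0.12, 2], [-2.74, 2.74]. Speed limits (rad/s): [2.22, 2.22, 3.01, 3.01, 3.14, 3.14, 3.14].

### API

Orientations are given as a 3x3 rotation matrix whose columns are the frame's x, y, z axes.
In Python, from station import ctrl gives the robot as it stands. The module is installed in compiled form; this text tells all that it offers. Calls block until the motion is done:
- ctrl.move_pose(position, orientation): joint-space move of the TCP to a pose.
- ctrl.move_straight(position, ori=None, max_speed=0.15): straight line of the TCP; ori=None keeps the orientation; max_speed is the mean speed in m/s.
- ctrl.set_joints(angles): joint-space move.
- ctrl.gripper_to(opening, grip_force=None): finger opening in m; grip_force is the grip in N (None keeps the last); returns when the fingers have stopped.
- ctrl.sleep(seconds).
- ctrl.ik(position, orientation): joint angles nearest the present ones, or None.
- ctrl.grab_frame(name): name is "scene" or "side" or "wrist"; returns a dict with "img" (400x640x3 uint8, blue, green, red), "camera_matrix" (3x3 intrinsics, pixels), "k1" (the pictures are not rectified: a ray, as slopes to the right and down, at radius r is drawn at 1 + k1 r^2 times it, then the intrinsics apply), "world_from_camera" (4x4, takes a point from camera to world coordinates); the wrist camera has in their place "tool_from_camera" (4x4, takes a point from camera to tool coordinates, whose origin is the TCP and whose axes are the flange's). Camera axes: x right, y up, looking along -z (the intrinsics and any distortion apply to the point x, -y, -z); pixel columns grow to the right and rows downward; lengths in m; the calibration is good to about 2 mm. A picture is of the moment at which its call begins: read the wrist's pose just before it. There is no depth.
A pose or a line that the arm cannot do raises ctrl.IKError and nothing moves.
- ctrl.close_job(): hands the job in; it is judged then, once.
Readings, each from a call of its own:
- ctrl.read_t(): time.
- ctrl.read_joint_pos(): joint angles.
- ctrl.read_qvel(): joint speeds.
- ctrl.read_tau(): joint torques, N m.
- ctrl.read_eef_pos(): TCP position.
- ctrl.read_eef_rot(): TCP orientation.
- ctrl.read_ft_force(): force on the tool from outside, world axes, zero at the start.
- ctrl.read_wrist_torque(): the same for the moment, N m.
- ctrl.read_grip_width(): finger opening in m.
- ctrl.read_grasp_force(): force on a finger pad.
Only numpy, scipy, OpenCV 4.12 (cv2) and the standard library are available. Lean on these libraries where they do the work, as an engineer would, in place of code of your own. Each camera call takes 0.05 s, during which the arm holds its last target. There are 200 camera calls.

## Working session

There is one attempt and no reset: what is moved stays moved. The work goes in short steps, each a Python script; the robot and the scene stay as the last script left them, time stands still between calls to the robot, and variables do not carry over. Pictures are saved under pics/ and viewed, at most 10 in all, crops included, and the job is handed in when it is done.

```bash
mkdir -p pics; cat > h.py <<'E'
import numpy as np, cv2
from station import ctrl
def cam(name):
    p=np.array(ctrl.read_eef_pos());R=np.array(ctrl.read_eef_rot()).reshape(3,3)
    f=ctrl.grab_frame(name)
    if name=="wrist":
        T=np.eye(4);T[:3,:3]=R;T[:3,3]=p
        W=T@np.array(f["tool_from_camera"])
    else: W=np.array(f["world_from_camera"])
    return dict(img=np.array(f["img"]),K=np.array(f["camera_matrix"]),k1=f["k1"],W=W)
def ray(c,uv):
    K=c["K"];xd=np.array([(uv[0]-K[0,2])/K[0,0],(uv[1]-K[1,2])/K[1,1]])
    x=xd.copy()
    for _ in range(30): x=xd/(1+c["k1"]*(x@x))
    d=c["W"][:3,:3]@np.array([x[0],-x[1],-1]);return c["W"][:3,3],d/np.linalg.norm(d)
def onz(c,uv,z):
    o,d=ray(c,uv);return o+d*(z-o[2])/d[2]
def proj(c,P):
    q=c["W"][:3,:3].T@(np.array(P)-c["W"][:3,3]);x=np.array([q[0],-q[1]])/-q[2]
    x=x*(1+c["k1"]*(x@x));return c["K"][0,0]*x[0]+c["K"][0,2],c["K"][1,1]*x[1]+c["K"][1,2]
def tri(rays):
    A=0;b=0
    for o,d in rays:
        M=np.eye(3)-np.outer(d,d);A=A+M;b=b+M@o
    return np.linalg.solve(A,b)
def blobs(img,lo,hi,amin=30):
    m=cv2.inRange(cv2.cvtColor(img,cv2.COLOR_BGR2HSV),lo,hi)
    n,_,s,c=cv2.connectedComponentsWithStats(m)
    return [(s[i].tolist(),c[i].round(1).tolist()) for i in range(1,n) if s[i][4]>=amin]
E
python3 - <<'E'
from h import *
for n in("scene","side","wrist"):
    c=cam(n);cv2.imwrite(f"pics/{n}0.png",c["img"]);np.save(f"{n}0.npy",c,allow_pickle=True)
    print(n,c["W"].round(3).tolist(),c["K"].tolist(),c["k1"])
E
```

```text
scene [[-0.886, -0.325, 0.332, 0.881], [0.465, -0.604, 0.648, 0.622], [-0.01, 0.728, 0.686, 0.773], [0.0, 0.0, 0.0, 1.0]] [[494.61037438649066, 0.0, 324.4902100764361], [0.0, 494.61037438649066, 207.49620042815778], [0.0, 0.0, 1.0]] -0.008245616172057687
side [[0.879, 0.371, -0.3, 0.165], [-0.477, 0.704, -0.527, -0.75], [0.016, 0.606, 0.795, 1.051], [0.0, 0.0, 0.0, 1.0]] [[469.3678962125707, 0.0, 313.10315485493754], [0.0, 469.3678962125707, 200.83249402439918], [0.0, 0.0, 1.0]] -0.07623163758898108
wrist [[0.391, -0.875, -0.284, 0.171], [0.92, 0.371, 0.123, 0.606], [-0.002, -0.31, 0.951, 0.373], [0.0, 0.0, 0.0, 1.0]] [[320.3708238400884, 0.0, 318.1509634372162], [0.0, 320.3708238400884, 195.91334595425994], [0.0, 0.0, 1.0]] -0.015998380790133805
```

View pics/scene0.png

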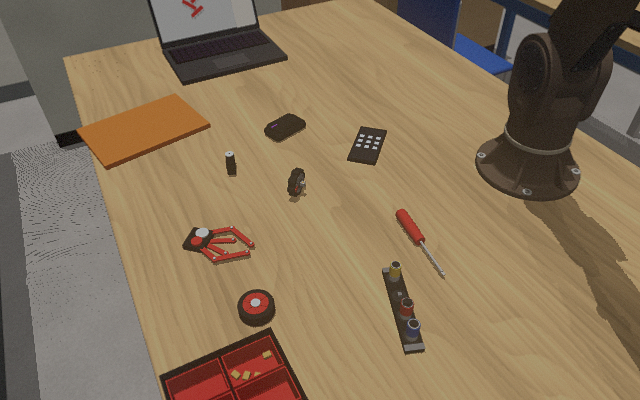

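View pics/side0.png

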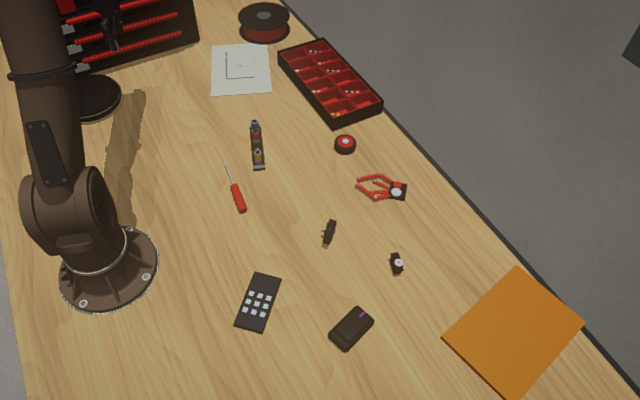

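The scene view shows the ratchet on its rim at about (297,182) and the rack at about (403,308), with the red socket at (407,306). The side view shows the ratchet at (330,232) and the rack at (257,145). I'll zoom in on both next.

```bash
python3 - <<'E'
from h import *
S=np.load("scene0.npy",allow_pickle=True).item();D=np.load("side0.npy",allow_pickle=True).item()
def crop(c,u,v,w,h,s): return cv2.resize(c["img"][v:v+h,u:u+w],None,fx=s,fy=s,interpolation=cv2.INTER_CUBIC)
a=np.hstack([crop(S,270,155,50,50,6),crop(D,305,207,50,50,6)])
b=np.hstack([crop(S,375,255,100,100,3),crop(D,207,95,100,100,3)])
cv2.imwrite("pics/crops.png",np.vstack([a,b]))
print("ratchet",tri([ray(S,(297,182)),ray(D,(330,232))]))
for n,c in(("S",S),("D",D)):
  for b in blobs(c["img"],(0,120,50),(8,255,255),8)+blobs(c["img"],(172,120,50),(180,255,255),8): print(n,b)
E
```

```text
ratchet [ 0.53960104 -0.18411617  0.03205071]
S ([183, 0, 20, 17, 89], [193.1, 7.8])
S ([191, 0, 4, 3, 9], [192.3, 0.8])
S ([295, 186, 3, 6, 10], [295.8, 188.5])
S ([396, 209, 29, 36, 420], [409.7, 226.0])
S ([211, 226, 43, 22, 226], [233.7, 234.1])
S ([191, 236, 12, 11, 97], [196.2, 240.8])
S ([200, 237, 50, 26, 478], [221.8, 250.1])
S ([242, 292, 27, 23, 396], [255.1, 303.1])
S ([400, 303, 14, 14, 96], [406.0, 310.5])
S ([165, 334, 138, 66, 5253], [237.1, 376.6])
D ([55, 0, 21, 15, 223], [65.5, 5.9])
D ([119, 0, 43, 11, 218], [135.5, 3.8])
D ([65, 11, 37, 14, 240], [82.5, 17.6])
D ([123, 11, 55, 21, 369], [150.1, 20.8])
D ([243, 24, 44, 18, 441], [264.7, 33.7])
D ([82, 30, 100, 34, 634], [132.0, 46.2])
D ([74, 32, 29, 13, 190], [88.2, 38.2])
D ([280, 40, 101, 79, 3767], [329.6, 78.1])
D ([252, 132, 8, 8, 43], [255.7, 135.9])
D ([337, 135, 17, 13, 145], [345.0, 141.3])
D ([357, 173, 46, 16, 168], [382.0, 179.6])
D ([356, 180, 35, 20, 253], [376.5, 190.9])
D ([231, 184, 16, 29, 231], [238.0, 198.1])
```

View pics/crops.png

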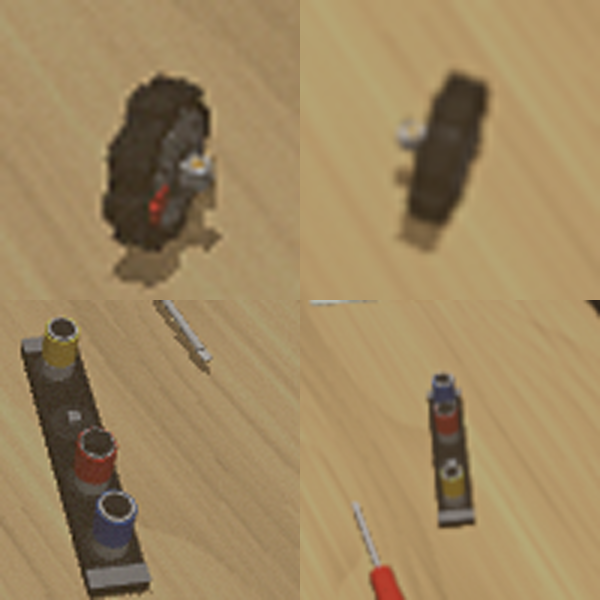

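Zoomed crops: the ratchet's drive tip is at about (303,182) in the scene view and (322.5,229) in the side view, and the lever is on the lower side. The sockets run yellow, empty stud, red, blue.

```bash
cat >> h.py <<'E'
def down(a):  # tool pointing down, tool y axis at world yaw a
    y=np.array([np.cos(a),np.sin(a),0]);z=np.array([0,0,-1.]);return np.column_stack([np.cross(y,z),y,z])
def best(p,a):  # choose y or -y by joint travel
    q0=np.array(ctrl.read_joint_pos());r=[]
    for k in(a,a+np.pi):
        q=ctrl.ik(p,down(k))
        if q is not None: r.append((np.abs(np.array(q)-q0).max(),k))
    print("ik",np.round(r,2).tolist());return min(r)[1]
E
python3 - <<'E'
from h import *
S=np.load("scene0.npy",allow_pickle=True).item();D=np.load("side0.npy",allow_pickle=True).item()
tip=tri([ray(S,(302.5,183)),ray(D,(323,229))]);print("tip",tip)
def dark(c,u,v):
    g=c["img"][v-30:v+30,u-25:u+25].max(2);m=(g<75).astype(np.uint8)
    n,l,s,ce=cv2.connectedComponentsWithStats(m);i=1+s[1:,4].argmax();print(s[i]);return ce[i]+[u-25,v-30]
a=dark(S,297,182);b=dark(D,330,232);print(a,b)
cen=tri([ray(S,a),ray(D,b)]);print("cen",cen,"dir deg",np.degrees(np.arctan2(*(tip-cen)[1::-1])),np.linalg.norm((tip-cen)[:2]))
f=lambda u,v:(375+u/3,255+(v-300)/3);g=lambda u,v:(207+(u-300)/3,95+(v-300)/3)
for n,s,d in(("y",(62,328),(453,467)),("r",(97,442),(446,409)),("b",(116,505),(443,381))):
    print(n,onz(S,f(*s),.052).round(4),onz(D,g(*d),.052).round(4),tri([ray(S,f(*s)),ray(D,g(*d))]).round(4))
for p in((0.56,-.2),(.54,-.05)):
  for y in np.arange(-180,180,45):
    q=ctrl.ik([p[0],p[1],.25],down(np.radians(y)));print(p,y,None if q is None else np.round(q,2).tolist())
E
```

```text
tip [ 0.52927031 -0.17020345  0.03516173]
[ 15  16  18  29 282]
[ 18  18  13  24 175]
[294.70921986 181.56028369] [329.04       231.59428571]
cen [ 0.54100379 -0.18427869  0.03362137] dir deg 129.81544453209932 0.01832449410721932
y [0.4866 0.1439 0.052 ] [0.4883 0.1488 0.052 ] [0.4878 0.146  0.0549]
r [0.517  0.2264 0.052 ] [0.5151 0.2252 0.052 ] [0.5159 0.226  0.0509]
b [0.5322 0.2673 0.052 ] [0.5291 0.264  0.052 ] [0.5305 0.2663 0.0494]
(0.56, -0.2) -180 [-0.47, 0.58, 1.16, 1.68, -0.55, 1.26, -2.34]
(0.56, -0.2) -135 [-0.47, 0.58, 1.16, 1.68, -0.55, 1.26, -1.55]
(0.56, -0.2) -90 [-0.43, 0.53, 1.05, 1.68, -0.48, 1.22, -0.84]
(0.56, -0.2) -45 [-0.41, 0.51, 1.02, 1.68, -0.46, 1.21, -0.07]
(0.56, -0.2) 0 [-0.41, 0.51, 1.02, 1.68, -0.46, 1.22, 0.72]
(0.56, -0.2) 45 [-0.39, 0.5, 0.97, 1.68, -0.44, 1.2, 1.47]
(0.56, -0.2) 90 [-0.3, 0.45, 0.81, 1.67, -0.35, 1.18, 2.17]
(0.56, -0.2) 135 [0.93, 0.59, -1.06, 1.57, 0.52, 1.3, 2.15]
(0.54, -0.05) -180 [-0.81, 0.46, 1.17, 1.81, -0.46, 1.18, -2.64]
(0.54, -0.05) -135 [-0.81, 0.46, 1.17, 1.81, -0.46, 1.18, -1.86]
(0.54, -0.05) -90 [-0.7, 0.38, 0.95, 1.8, -0.34, 1.14, -1.21]
(0.54, -0.05) -45 [-0.6, 0.34, 0.8, 1.79, -0.27, 1.12, -0.5]
(0.54, -0.05) 0 [-0.55, 0.32, 0.72, 1.79, -0.24, 1.11, 0.25]
(0.54, -0.05) 45 [-0.5, 0.31, 0.65, 1.79, -0.21, 1.11, 1.0]
(0.54, -0.05) 90 [-0.43, 0.3, 0.55, 1.78, -0.17, 1.11, 1.75]
(0.54, -0.05) 135 [-0.27, 0.29, 0.34, 1.77, -0.11, 1.1, 2.46]
```

```bash
python3 - <<'E'
from h import *
d=np.array([np.cos(np.radians(130)),np.sin(np.radians(130))])
p=np.array([*(np.array([.541,-.184])+.075*d),.2])
a=best(p,np.radians(40))
ctrl.move_pose(p,down(a));ctrl.gripper_to(0.0,40)
c=cam("wrist");np.save("w1.npy",c,allow_pickle=True)
cv2.imwrite("pics/w1.png",c["img"])
print(ctrl.read_t(),ctrl.read_eef_pos(),np.degrees(a),proj(c,[.541,-.184,.033]))
E
```

```text
ik [[1.25, 0.7], [1.66, 3.84]]
3.6 [ 0.49280868 -0.12655403  0.20000797] 40.0 (np.float64(318.5760546368877), np.float64(243.07218374669756))
```

View pics/w1.png

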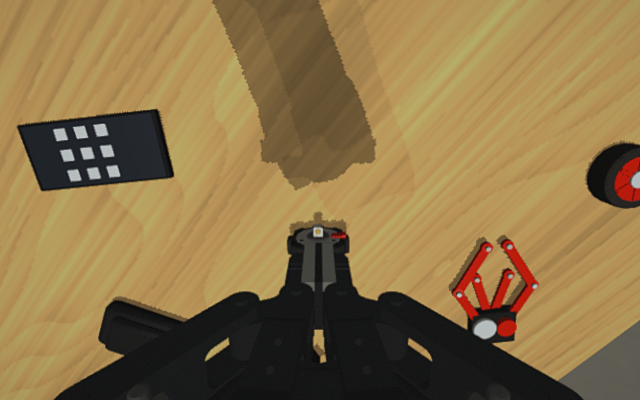

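The wrist view shows the ratchet face-on behind the closed fingers. The drive tip is at (319,231), the rim spans columns 288–349, and the lever is on the right. The prediction of column 318.6 matches, so I'll push now.

```bash
python3 - <<'E'
from h import *
c=np.load("w1.npy",allow_pickle=True).item()
t=onz(c,(318.5,231),.035);print("tip",t)
d=np.array([np.cos(np.radians(130)),np.sin(np.radians(130))])
o=t[:2]-.031*d;print("origin",o)
P=lambda s,z:np.array([*(o+s*d),z])
ctrl.move_straight(P(.075,.054),max_speed=.15)
ctrl.sleep(.2);f0=np.array(ctrl.read_ft_force())
s=.040;ctrl.move_straight(P(s,.054),max_speed=.06)
hit=None
while s>-.012:
    s-=.003;ctrl.move_straight(P(s,.054),max_speed=.03)
    f=(np.array(ctrl.read_ft_force())-f0)[:2]@d;print(round(s,3),round(f,2))
    if f>8: print("force stop");break
ctrl.sleep(.3)
ctrl.move_straight(P(.06,.1),max_speed=.15)
ctrl.move_straight(P(.06,.2),max_speed=.2)
for n in("wrist","scene","side"):
    c=cam(n);np.save(f"{n}2.npy",c,allow_pickle=True)
    if n=="wrist":cv2.imwrite("pics/w2.png",c["img"])
print(ctrl.read_t())
E
```

```text
tip [ 0.53130033 -0.17257745  0.035     ]
origin [ 0.55122674 -0.19632483]
0.037 0.28
0.034 0.12
0.031 -0.28
0.028 -0.5
0.025 -0.43
0.022 -0.09
0.019 -1.02
0.016 -0.46
0.013 -0.26
0.01 -0.63
0.007 0.18
0.004 -0.7
0.001 -0.97
-0.002 -1.17
-0.005 -0.7
-0.008 -0.92
-0.011 -0.76
-0.014 -0.74
12.0
```

View pics/w2.png

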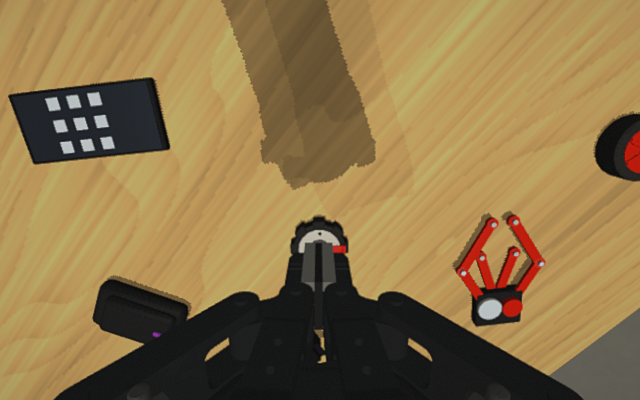

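The ratchet has fallen flat with its drive up. It is partly hidden behind the fingers at about (320,240), with the lever on the right. Next I'll take clear views of the ratchet and the rack.

```bash
python3 - <<'E'
from h import *
c=np.load("wrist2.npy",allow_pickle=True).item()
b=onz(c,(319,237),.02);print("boss",b)
d=np.array([np.cos(np.radians(130)),np.sin(np.radians(130))])
p=np.array(ctrl.read_eef_pos());print(p)
ctrl.move_straight([*(b[:2]-.07*d),.2],max_speed=.2)
c1=cam("wrist");np.save("w3.npy",c1,allow_pickle=True)
r=np.array([.516,.226]);best([*r,.2],np.radians(-20))
a=np.radians(-20);x=down(a)[:2,0];print("x",x)
q=ctrl.ik([*(r-.07*x),.2],down(a));print(np.round(q,2))
ctrl.move_pose([*(r-.07*x),.2],down(a));ctrl.gripper_to(.06)
c2=cam("wrist");np.save("w4.npy",c2,allow_pickle=True)
u,v=map(int,proj(c1,b));U,V=map(int,proj(c2,[*r,.04]));print(u,v,U,V)
def cr(i,u,v,s,k): return cv2.resize(i[max(v-s,0):v+s,u-s:u+s],(400,400),interpolation=cv2.INTER_CUBIC)
cv2.imwrite("pics/w34.png",np.hstack([cr(c1["img"],u,v,50,4),cr(c2["img"],U,max(V,100),100,2)]))
print(ctrl.read_t())
E
```

```text
boss [ 0.55980976 -0.20627284  0.02      ]
[ 0.51184159 -0.15015069  0.19852524]
ik [[1.7, -0.35], [0.99, 2.79]]
x [0.34202014 0.93969262]
[-1.21  0.46  1.12  1.93 -0.48  1.05 -0.23]
318 102 317 101
15.1667
```

View pics/w34.png

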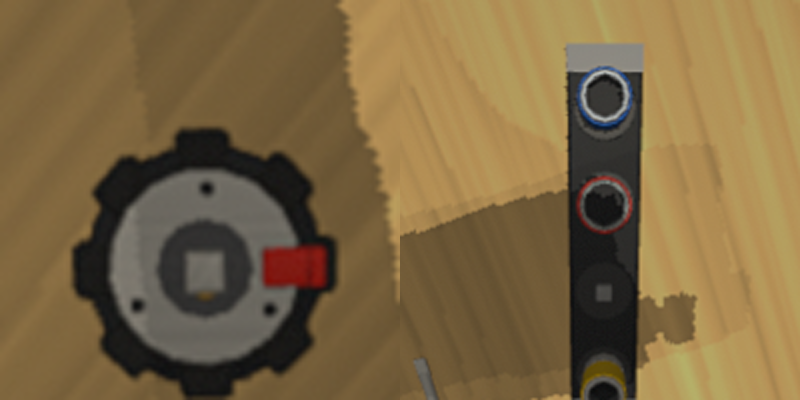

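The left crop shows the ratchet flat, with the square drive centred at about (319,120) in the frame and the lever at (342,119). The right crop shows the red socket rim at about (319.5,103.5), blue at (319.5,49), and the empty stud at (318.5,147.5).

```bash
python3 - <<'E'
from h import *
c=np.load("w3.npy",allow_pickle=True).item();e=np.load("w4.npy",allow_pickle=True).item()
i=c["img"][95:145,290:350];g=cv2.cvtColor(i,cv2.COLOR_BGR2GRAY)
L=[b for b in blobs(c["img"],(0,150,60),(8,255,255),20) if abs(b[1][0]-342)<12 and abs(b[1][1]-119)<12];print(L)
# outline: dark
m=(c["img"].max(2)<60).astype(np.uint8)[70:170,270:370]
cs,_=cv2.findContours(m,cv2.RETR_EXTERNAL,cv2.CHAIN_APPROX_NONE);k=max(cs,key=cv2.contourArea)
(ux,uy),rad=cv2.minEnclosingCircle(k);print("circ",ux+270,uy+70,rad)
C=onz(c,(ux+270,uy+70),.012);E=onz(c,(ux+270+rad,uy+70),.012);print("disc",C,np.linalg.norm(C-E))
for n,uv,z in(("tip",(319,119.6),.031),("boss",(319,118.6),.02),("lever",L[0][1],.022)): print(n,onz(c,uv,z).round(4))
t=onz(c,(319,119.6),.031);l=onz(c,L[0][1],.021);print("lever ang",np.degrees(np.arctan2(*(l-t)[1::-1])),np.linalg.norm((l-t)[:2]))
S=np.load("scene2.npy",allow_pickle=True).item();D=np.load("side2.npy",allow_pickle=True).item()
r,b,s=onz(e,(319.5,103.2),.052),onz(e,(319.5,49),.052),onz(e,(318.7,147.2),.02)
print(r,b,s,"gaps",np.linalg.norm((r-b)[:2]),np.linalg.norm((r-s)[:2]),"yaw",np.degrees(np.arctan2(*(b-s)[1::-1])))
for z,u0,u1 in((.012,(283.5,23),(321.5,23)),): print("end w",np.linalg.norm(onz(e,u0,z)-onz(e,u1,z)))
for row in(60,130,180): # rack edges
    w=e["img"][row].max(1)
    cols=[x for x in range(285,360) if w[x]<62];print(row,cols[:1],cols[-1:])
for yw in(-20,160): print(yw,[None if (q:=ctrl.ik([*r[:2],z],down(np.radians(yw)))) is None else np.round(q,2).tolist() for z in(.025,.15)])
for yw in(-50,40,130,220): print(yw,[None if (q:=ctrl.ik([*t[:2],z],down(np.radians(yw)))) is None else np.round(q,2).tolist() for z in(.035,.15)])
E
```

```text
[([334, 113, 16, 11, 156], [341.9, 118.1])]
circ 318.5 117.5 33.800987243652344
disc [ 0.56903113 -0.21749849  0.012     ] 0.033991261656882
tip [ 0.5697 -0.2176  0.031 ]
boss [ 0.5697 -0.2175  0.02  ]
lever [ 0.5864 -0.2027  0.022 ]
lever ang 41.6596322487434 0.022439257540007924
[0.51708082 0.22478986 0.052     ] [0.53192737 0.26573313 0.052     ] [0.50148797 0.1837753  0.02      ] gaps 0.04355194403111682 0.04387859460374308 yaw 69.62484254452563
end w 0.03524802859047831
60 [301] [336]
130 [302] [335]
180 [302] [334]
-20 [[-1.06, 0.74, 0.84, 1.97, -0.79, 0.79, -0.11], [-1.18, 0.6, 1.02, 1.88, -0.6, 1.01, -0.25]]
160 [[-0.02, 0.7, -0.71, 1.88, 0.63, 0.8, 1.72], [0.1, 0.58, -0.89, 1.77, 0.51, 1.04, 1.82]]
-50 [[-0.28, 0.81, 0.9, 1.85, -0.8, 0.9, 0.13], [-0.36, 0.68, 1.04, 1.76, -0.66, 1.09, 0.03]]
40 [[-0.09, 0.69, 0.55, 1.83, -0.5, 0.77, 1.43], [-0.18, 0.56, 0.69, 1.75, -0.41, 0.99, 1.36]]
130 [[0.13, 0.63, 0.22, 1.81, -0.2, 0.72, 2.73], [0.93, 0.73, -1.07, 1.65, 0.68, 1.18, 1.97]]
220 [[-0.41, 0.99, 1.2, 1.86, -1.06, 1.11, -1.23], [-0.45, 0.83, 1.28, 1.77, -0.85, 1.23, -1.37]]
```

```bash
python3 - <<'E'
from h import *
a=np.radians(-20.4);R=down(a);r=np.array([.5171,.2248])
ctrl.move_pose([*r,.12],R)
ctrl.move_straight([*r,.022],max_speed=.08)
ctrl.gripper_to(.015,80);print("w",ctrl.read_grip_width(),ctrl.read_grasp_force(),ctrl.read_eef_pos())
ctrl.move_straight([*r,.032],max_speed=.04)
ctrl.move_straight([*r,.16],max_speed=.15)
print("w",ctrl.read_grip_width(),ctrl.read_t())
a=np.radians(-49);R=down(a);t=np.array([.5697,-.2176])
ctrl.move_pose([*(t-.07*R[:2,0]),.2],R);ctrl.sleep(.1)
c=cam("wrist");np.save("w5.npy",c,allow_pickle=True);print(ctrl.read_t())
u,v=map(int,proj(c,[*t,.03]));print(u,v)
m=(c["img"].max(2)<60).astype(np.uint8)[v-48:v+48,u-50:u+50]
cs,_=cv2.findContours(m,cv2.RETR_EXTERNAL,cv2.CHAIN_APPROX_NONE);k=max(cs,key=cv2.contourArea)
(ux,uy),rad=cv2.minEnclosingCircle(k);print("disc",onz(c,(ux+u-50,uy+v-48),.012),rad,ux+u-50,uy+v-48)
print([(b,onz(c,b[1],.022)) for b in blobs(c["img"],(0,150,60),(8,255,255),20)])
o=cv2.resize(c["img"][v-50:v+50,u-50:u+50],(400,400),interpolation=cv2.INTER_CUBIC)
cv2.imwrite("pics/w5.png",np.hstack([o,cv2.resize(c["img"][200:400,220:420],(400,400))]))
E
```

```text
w 0.02117669272589184 78.0328381061554 [0.51727635 0.22495253 0.0224548 ]
w 0.02192527787242609 18.875
20.8083
318 103
disc [ 0.57044397 -0.21738526  0.012     ] 34.31038284301758 318.9238471984863 102.06729507446289
[(([0, 65, 42, 54, 1196], [16.8, 96.6]), array([0.38253608, 0.00786232, 0.022     ])), (([314, 71, 11, 17, 167], [318.9, 78.6]), array([ 0.58666442, -0.20313774,  0.022     ])), (([292, 240, 54, 48, 1347], [318.2, 258.8]), array([ 0.44264029, -0.32810079,  0.022     ]))]
```

View pics/w5.png

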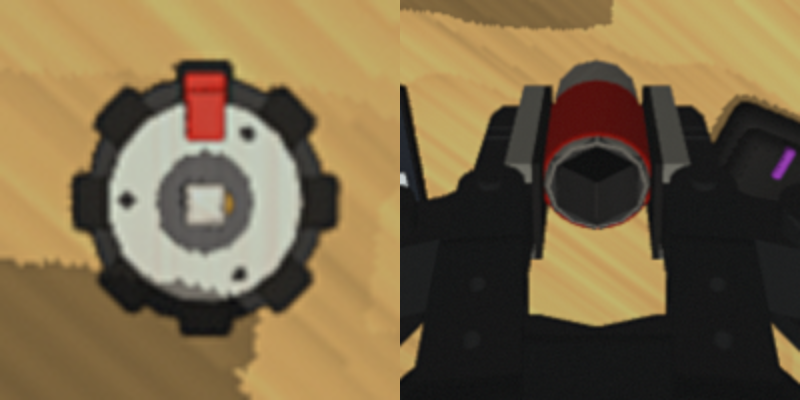

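The left crop shows the ratchet from the new yaw: drive tip at about (319.7,104), lever at (318.9,78.6). The right crop shows the red socket upright in the fingers, with its top centre at about (318.5,291).

```bash
python3 - <<'E'
from h import *
c=np.load("w5.npy",allow_pickle=True).item()
p=np.array(ctrl.read_eef_pos());R=np.array(ctrl.read_eef_rot()).reshape(3,3);print(p)
t2=onz(c,(319.6,103.8),.031);l=onz(c,(318.9,78.6),.022);t1=np.array([.5697,-.2176,.031])
print("tip2",t2,"lever",np.degrees(np.arctan2(*(l-t2)[1::-1])),np.linalg.norm((l-t2)[:2]))
print("sock top in tool",R.T@(onz(c,(318.5,291),p[2]+.030)-p))
A=np.vstack([np.hstack([np.eye(2),down(np.radians(y))[:2,:2]]) for y in(40,-49)])
s=np.linalg.lstsq(A,np.r_[t1[:2],t2[:2]],rcond=None)[0];print("true,bias",s.round(4))
E
```

```text
[ 0.51748447 -0.26228879  0.19977557]
tip2 [ 0.57008492 -0.21849146  0.031     ] lever 42.8017211699053 0.022596821859820853
sock top in tool [ 0.00138605  0.00046454 -0.03000011]
true,bias [ 5.694e-01 -2.182e-01  3.000e-04  6.000e-04]
```

```bash
python3 - <<'E'
from h import *
R=down(np.radians(-48));x=R[:2,0];t=np.array([.5695,-.2181])-.0005*x
ctrl.move_pose([*t,.1],R);ctrl.move_straight([*t,.047],max_speed=.1)
ctrl.sleep(.2);f0=np.array(ctrl.read_ft_force());z=.047
while z>.0285:
    z-=.001;ctrl.move_straight([*t,z],max_speed=.02)
    p=np.array(ctrl.read_eef_pos());f=np.array(ctrl.read_ft_force())-f0
    print(round(z,4),p[2].round(4),((p[:2]-t)@R[:2,:2]*1e3).round(1),f.round(1))
    if z>.0375 and f[2]>6 or f[2]>25: print("stop");break
print(ctrl.read_grip_width(),ctrl.read_t())
E
```

```text
0.046 0.0461 [ 0.1 -0. ] [-0.5 -0.4  0.3]
0.045 0.0449 [ 0.  -0.1] [ 0.1 -1.   0.2]
0.044 0.0439 [-0. -0.] [ 0.3  0.2 -0.6]
0.043 0.0429 [-0. -0.] [ 0.2 -0.1 -0.3]
0.042 0.0419 [ 0.  -0.1] [-0.9  1.  -0. ]
0.041 0.0409 [ 0.  -0.1] [-0.7 -0.3 -0.9]
0.04 0.0399 [-0.  -0.1] [-0.4  0.2  0.4]
0.039 0.039 [0.1 0.1] [ 0.5  0.4 -0.3]
0.038 0.038 [0.3 0. ] [1.4 0.2 0.2]
0.037 0.037 [0.2 0.1] [1.9 1.1 1.3]
0.036 0.0362 [0.2 0.2] [2.1 1.6 2.5]
0.035 0.0352 [0.2 0.2] [2.7 2.1 5.3]
0.034 0.0338 [-0.1 -0. ] [ 2.1  0.6 -0.1]
0.033 0.0326 [-0.4 -0.3] [ 0.4  0.8 -1.1]
0.032 0.0317 [-0.4 -0.4] [-1.   0.1 -1.6]
0.031 0.0308 [-0.3 -0.3] [-1.9  0.7 -0.4]
0.03 0.0305 [-0.2 -0.1] [-3.2  2.8  7. ]
0.029 0.0304 [-0.1 -0.1] [-6.6  4.3 17.1]
0.028 0.0303 [-0.1 -0.1] [-8.9  7.4 28.9]
stop
0.021912086257892965 27.0
```

The ball let go at 5 N and the socket bottomed out at 30.4 mm, as predicted. I'll release it and check.

```bash
python3 - <<'E'
from h import *
p=np.array(ctrl.read_eef_pos());R=down(np.radians(-48));x=R[:,0]
ctrl.move_straight([p[0],p[1],.0303],max_speed=.03)
ctrl.gripper_to(.045);ctrl.move_straight([p[0],p[1],.13],max_speed=.1)
ctrl.move_straight([*(p-.07*x)[:2],.2],max_speed=.2);ctrl.sleep(.2)
c=cam("wrist");s=cam("scene");d=cam("side");print(ctrl.read_t())
u,v=map(int,proj(c,[.5695,-.2181,.05]));
i=[cv2.resize(c["img"][max(v-60,0):max(v-60,0)+120,u-60:u+60],(400,400),interpolation=cv2.INTER_CUBIC)]
U,V=map(int,proj(s,[.5695,-.2181,.03]));i.append(cv2.resize(s["img"][V-30:V+30,U-30:U+30],(400,400),interpolation=cv2.INTER_CUBIC))
cv2.imwrite("pics/w6.png",np.hstack(i))
b=[k for k in blobs(c["img"],(0,150,60),(8,255,255),20)];print(b,u,v)
E
```

```text
29.7417
[([0, 60, 40, 52, 1131], [15.9, 90.6]), ([314, 70, 11, 17, 168], [319.0, 77.6])] 318 103
```

View pics/w6.png

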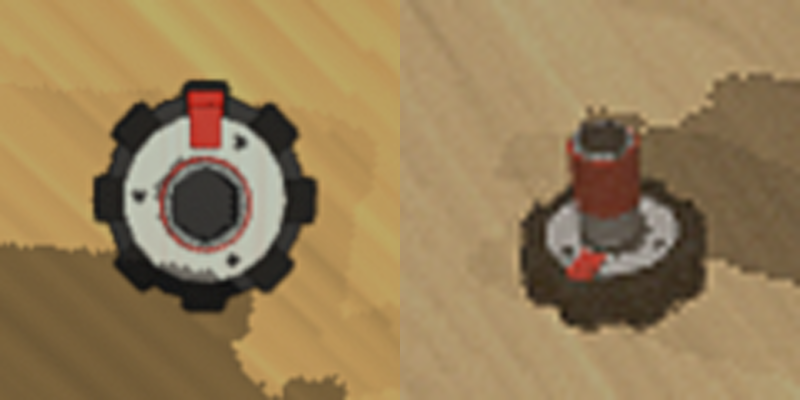

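The red socket stands upright and centred on the flat ratchet, at about (205,205) in the left crop, and the gripper is clear of it.

```bash
python3 -c "
from station import ctrl
print(ctrl.close_job())"
```

```text
the job is handed in; nothing more can be done
None
```

The job is handed in, with no verdict shown: the ratchet lies flat on its back, drive up, and the red socket appears fully home on the drive (5 N at the ball, then bottomed at the expected height); the arm is clear and about 30 s of the 56 s were used.

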